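# Refit the intake filter of the air-pillow machine

## Robot

A 6-joint arm with a two-finger parallel gripper is mounted at the origin on a cart in front of the work surface, level with it; the furniture and walls round the work are solid. World frame = base frame: x ahead of the robot, y to its left, z up, the work surface at z = 0. Lengths are in m, angles in rad, forces in N, time in s.
With the tool pointing down it reaches from about 0.35 to 0.85 m from the base axis. Payload 8.1 kg.
Tool frame: the origin (TCP) lies at the very end of the fingers, on their centre line; the grasp point (between the pads) lies 19 mm behind it (hold_point_z is the z of the grasp point in the tool frame, in m); z points along the fingers, y is the line along which they close (so a half turn about z gives the same grasp; the last joint's range is limited). The gripper opens to 85 mm and grips with 20 to 120 N. Pads are 22 mm wide; open, the fingers measure 114 mm over their backs; the gripper's body (76 mm by 85 mm) begins 54 mm behind the grasp point. The pads swing forward as they close: fully open they stand 13 mm farther back than shut.
Start: joints at [-1.356, 0.13, 1.488, -0, 1.523, -0.085], TCP at [0.177, -0.573, 0.231] pointing down, gripper open.
Joint ranges: [-2.96, 2.96], [-0.89, 2.26], [0.02, 2.5], [-1.34, 4.48], [0, 2.73], [-2.66, 2.66]. Speed limits (rad/s): [2.39, 2.39, 2.79, 3.14, 3.14, 3.14].

## Interface

Orientations are given as a unit quaternion [w, x, y, z].
In Python, from rig import state, grab_frame, camera_params, sign_off, find_in, silhouettes, pinpoint, hold_point_z gives the robot as it stands.
- The arm moves only by the tool arm_command, never from a script. Its argument "commands" is text: rows parted by semicolons, each of 7 numbers parted by spaces: the gripper command: -1 is shut, 1 is fully open, values between are in proportion, then the shift along the tool's x, y, z in cm, then the turn, a rotation vector about the tool's x, y, z in degrees. A call has 1 to 10 rows; each row shifts and turns the commanded pose from where the row before left it, along the tool's axes as they then stand; what a row does not reach is not made up. A row lasts 1/12 s, in which the tool goes at most 41.7 mm and 7.16 degrees, less where a joint would pass 70% of its speed; a pose out of reach is approached as far as the arm can. A call is refused whole if a number of a shift passes 4.17 or a number of a turn 7.16, either way. A call with a gripper value outside its range is refused whole. The fingers move at their own pace and stop on an object; the grip force is fixed at half the most. Time passes only in rows, so rows that do not move let the fingers close. It gives the time, the measured TCP pose, the force, the opening and the grip force at its end, in the units of the state.
- state(): the state, without advancing time (a new reading comes with each control period).
- grab_frame(name): name is "scene" or "side" or "wrist"; returns (picture, depth): 400x640x3 uint8, blue, green, red; 400x640 float32, m along the optical axis (not along the pixel's ray), 0 where there is no reading.
- camera_params(name): a dict with "mtx" (3x3 intrinsics, pixels), "k1" (the pictures are not rectified: a ray, as slopes to the right and down, at radius r is drawn at 1 + k1 r^2 times it, then the intrinsics apply), "rvec" (rotation vector, rad) and "tvec" (3), from world to camera coordinates, as OpenCV has them; the wrist camera has in their place "mount" (4x4, takes a point from camera to tool coordinates, whose origin is the TCP and whose axes are the flange's). Camera axes: x right, y down, z forward; pixel columns grow to the right and rows downward; lengths in m; the calibration is good to about 2 mm. A picture is of the moment at which its call begins: read the wrist's pose just before it. camera_params takes no time and is no camera call.
- sign_off(): hands the job in; it is judged then, once.
Trained networks look in the newest picture that a camera, given by its name, has taken for a name from the list of things; names that differ only in an ending like _2 or _b are one class to them, and where a whole thing is asked for, a point or a joint stands for the part that bears it (a point fixed in the world has none). Each returns a list of dicts, best first, with "score" (0 to 1); they miss things now and then, are a little off and sometimes report something else, mostly with a low value. They report only what shows in the picture. A call takes as long as a camera call.
- find_in(camera, thing): "bbox" ([left, top, right, bottom] in pixels, round what is visible of it).
- silhouettes(camera, thing): "region" (400x640 bool, what is visible of it) and "bbox" ([left, top, right, bottom] in pixels, round what is visible of it).
- pinpoint(camera, thing): "xy" ([column, row] in pixels: a listed point, or the origin of a listed thing).
The state is a dict: "time": time; "joint_positions": joint angles; "qd": joint speeds; "tau": joint torques, N m; "tool_pos": TCP position; "tool_rot": TCP orientation; "wrist_force": force on the tool from outside, world axes, zero at the start; "ft_torque": the same for the moment, N m; "grip_width": finger opening in m; "grip_force": force on a finger pad.
Only numpy, scipy, OpenCV 4.12 (cv2) and the standard library are available. Lean on these libraries where they do the work, as an engineer would, in place of code of your own. Each camera call takes 0.05 s, during which the arm holds its last target. There are 200 camera calls.

## Task

The air-pillow machine's intake filter has been taken out; put it back in the open bay on top of the machine. Hook the filter's tongue under the steel lip at the far end of the bay, swing its other end down until the filter lies fully home in the bay, then slide the catch on the machine over the filter's edge as far as it goes and let go of everything.

Things in the scene. Friction and masses are not known exactly. Their poses are not given: they have to be found in the camera images.
- machine: Air-pillow machine, white housing 270x200 mm, deck 118 mm high; slanted panel at its near (-x) side, film roll behind (to x=234 mm, under 105 mm high). Fixed, turned up to 12 deg. Origin: on the bench under the bay's centre; x from panel to roll, z up. The bay is a recess in the deck, 22 mm deep, open from x=-73 (near wall) to +77 mm (lip edge), y=-58 to +58 mm.
- bay (a point): Centre of the bay's floor, 96 mm above the bench, axes as the machine's. The filter's origin and axes coincide with it when the filter is home; it then has 3 mm of play to each side, 3 mm toward the near end, 5 mm toward the far end.
- lip (a point): Middle of the steel lip's lower edge, at the bay's far end (x=+77 mm, 14 mm above the bay floor). The lip is 8 mm thick, its top level with the deck, as wide as the bay. Behind its edge a pocket 14 mm deep and 14 mm high takes the tongue. Frame plus tongue are longer than the bay's opening: the filter goes in only tilted, tongue end low, by about 10 to 17 deg.
- filter: Filter cassette, black frame 140(x) x 110(y) x 22(z) mm with white pleats, 0.18 to 0.35 kg, flat on the bench, left or right of the machine. Origin: centre of its underside. Grip rib on the middle of its top, 64 mm long (x), 14 mm wide (y), 22 to 46 mm above the origin: pinch it across y. On the +x edge a tongue 80 mm wide sticks out 16 mm, 2 to 8 mm above the underside.
- tongue (a point): Middle of the tip of the filter's tongue: 86 mm along x from the filter's origin, 5 mm above the underside; axes as the filter's.
- catch (a joint): Sliding catch on the deck at the bay's near end: 0 = fully back, 0.026 m = end stop, pushed toward the bay along the machine's +x; its 4 mm plate then reaches 17 mm past the bay's near wall, 2 mm above the filter's frame. Friction about 1.5 N; it stays where left. Starts at 0 to 0.007, clear of the bay.
- catch_ridge (a point): Middle of the catch's upright black thumb ridge: 10 mm thick (machine x), 36 mm wide (y), 6 to 24 mm above the deck; this point is 15 mm above the deck and moves with the catch (at 0 it is at machine x=-119 mm). Two guide rails beside it (y=+-22 to 27 mm) stand 9 mm above the deck. The deck ends at x=-145 mm, behind it the panel slopes down.

How it is judged:
By the outcome, as a careful person would: the job done as asked, in the order asked, and still so for the second after the job is handed in, with the robot touching nothing.
It also fails if it takes over 53 s, if anything falls off the work surface, if the arm or the gripper's body presses on something with over 40 N, if the wrist force passes 120 N, or if a joint passes its speed limit or range.

## Working session

There is one attempt and no reset: what is moved stays moved. The work goes in short steps, Python scripts to look and compute and a tool call to move; the robot and the scene stay as the last step left them, time stands still between calls to the robot, and variables do not carry over. Pictures are saved under pics/ and viewed, at most 11 in all, crops included, and the job is handed in when it is done.

Besides the shell and the picture viewer there is one more tool, called after "Request:" by a JSON object that holds its "method" and its "body". arm_command: Moves the arm, as the interface text tells. Its arguments: {"type":"object","properties":{"commands":{"type":"string"}},"required":["commands"]}

```bash
mkdir -p pics; ls; cat > h.py <<'E'
import numpy as np, cv2
from scipy.spatial.transform import Rotation as R
from rig import *
def Rq(q): return R.from_quat([q[1],q[2],q[3],q[0]]).as_matrix()
def cam(name,s=None):
    p=camera_params(name); K=np.array(p["mtx"]); 
    if "mount" in p:
        T=np.eye(4); s=s or state(); T[:3,:3]=Rq(s["tool_rot"]); T[:3,3]=s["tool_pos"]
        C=T@np.array(p["mount"])
    else:
        Rm=cv2.Rodrigues(np.array(p["rvec"],float))[0]; C=np.eye(4); C[:3,:3]=Rm.T; C[:3,3]=-Rm.T@np.array(p["tvec"]).ravel()
    return K,p["k1"],C
def rays(name,uv,s=None):
    K,k1,C=cam(name,s); uv=np.atleast_2d(np.array(uv,float))
    d=np.array([k1,0,0,0,0],float)
    n=cv2.undistortPoints(uv[:,None],K,d)[:,0]
    return C, np.c_[n,np.ones(len(n))]
def on_z(name,uv,z,s=None):
    C,n=rays(name,uv,s); d=n@C[:3,:3].T; o=C[:3,3]
    return o+d*((z-o[2])/d[:,2])[:,None]
def by_depth(name,uv,dep,s=None):
    C,n=rays(name,uv,s); return (n*np.atleast_1d(dep)[:,None])@C[:3,:3].T+C[:3,3]
def cloud(name,dep,mask=None,s=None):
    m=dep>0
    if mask is not None: m&=mask
    v,u=np.nonzero(m); return by_depth(name,np.c_[u,v],dep[v,u],s)
def proj(name,P,s=None):
    K,k1,C=cam(name,s); Q=(np.atleast_2d(P)-C[:3,3])@C[:3,:3]
    return cv2.projectPoints(Q,np.zeros(3),np.zeros(3),K,np.array([k1,0,0,0,0],float))[0][:,0]
E
cat > a.py <<'E'
from h import *
s=state(); print(s["time"],s["tool_pos"],s["tool_rot"],hold_point_z)
for c in ["scene","side"]:
    im,d=grab_frame(c); cv2.imwrite(f"pics/{c}0.png",im); np.save(f"{c}_d.npy",d)
    print(c,cam(c)[2][:3,3].round(3))
    for t in ["bay","lip","tongue","filter","catch_ridge"]:
        for r in pinpoint(c,t)[:2]: 
            u,v=np.round(r["xy"]).astype(int); u=min(max(u,0),639);v=min(max(v,0),399)
            print(t,np.round(r["xy"]),round(r["score"],2),by_depth(c,[r["xy"]],d[v,u]).round(3))
    for t in ["filter","machine"]:
        for r in silhouettes(c,t)[:1]: np.save(f"{c}_{t}.npy",r["region"]); print(t,r["bbox"],r["score"])
E
python3 a.py
```

```text
pics
0.0 [ 0.17709736 -0.57269821  0.23023832] [-9.19950912e-04  9.88786374e-01  1.49334050e-01 -4.81560281e-05] -0.0187
scene [1.294 0.03  0.902]
bay [295. 204.] 0.85 [[ 0.618 -0.038  0.098]]
lip [292. 226.] 0.65 [[ 0.697 -0.039  0.114]]
tongue [204. 208.] 0.81 [[ 0.567 -0.285  0.008]]
filter [198. 186.] 0.94 [[ 0.517 -0.306  0.038]]
catch_ridge [304. 159.] 0.54 [[ 0.503 -0.023  0.139]]
machine [242.6, 155.1, 346.9, 294.9] 0.88
side [ 1.226 -0.668  0.92 ]
bay [322. 217.] 0.67 [[ 0.618 -0.033  0.098]]
tongue [242. 276.] 0.85 [[ 0.563 -0.296  0.011]]
tongue [299. 186.] 0.62 [[ 0.507 -0.018  0.143]]
filter [220. 264.] 0.89 [[ 0.499 -0.322  0.026]]
catch_ridge [299. 189.] 0.47 [[ 0.51  -0.022  0.134]]
filter [187.5, 242.7, 245.1, 291.4] 0.63
machine [261.8, 175.4, 395.9, 291.4] 0.89
```

```bash
python3 - <<'E'
import cv2,numpy as np
a=cv2.imread("pics/scene0.png")[130:310,140:390];b=cv2.imread("pics/side0.png")[150:310,160:420]
a=cv2.resize(a,None,fx=2.2,fy=2.2,interpolation=cv2.INTER_CUBIC)
cv2.imwrite("pics/c0.png",a)
b=cv2.resize(b,None,fx=2.2,fy=2.2,interpolation=cv2.INTER_CUBIC)
h=max(a.shape[0],b.shape[0])
p=lambda x:np.pad(x,((0,h-x.shape[0]),(0,0),(0,0)))
c=np.hstack([p(a),p(b)]);cv2.imwrite("pics/c1.png",cv2.resize(c,(800,int(h*800/c.shape[1]))))
from h import *
# filter frame fit: top frame height points
for c in ["scene","side"]:
    d=np.load(c+"_d.npy"); P=cloud(c,d)
    box=P[(P[:,0]>.38)&(P[:,0]<.68)&(P[:,1]>-.45)&(P[:,1]<-.17)]
    m=box[(box[:,2]>.014)&(box[:,2]<.06)]
    print(c,len(m),m.min(0).round(3),m.max(0).round(3))
    r=cv2.minAreaRect(m[:,:2].astype(np.float32)*1000);print("filter rect",r)
    rb=box[(box[:,2]>.033)&(box[:,2]<.06)]; print("rib",len(rb),rb[:,2].max(),cv2.minAreaRect(rb[:,:2].astype(np.float32)*1000))
    dk=P[(P[:,2]>.085)&(P[:,2]<.102)&(P[:,0]>.5)&(P[:,0]<.75)&(abs(P[:,1])<.13)]
    print("floor",len(dk),cv2.minAreaRect(dk[:,:2].astype(np.float32)*1000))
    dk=P[(P[:,2]>.112)&(P[:,2]<.124)&(P[:,0]>.4)&(P[:,0]<.8)&(abs(P[:,1])<.2)]
    print("deck",len(dk),cv2.minAreaRect(dk[:,:2].astype(np.float32)*1000))
    dk=P[(P[:,2]>.131)&(P[:,2]<.15)&(P[:,0]>.4)&(P[:,0]<.62)&(abs(P[:,1])<.2)]
    print("ridge",len(dk),cv2.minAreaRect(dk[:,:2].astype(np.float32)*1000))
E
```

```text
scene 2214 [ 0.406 -0.45   0.014] [ 0.68  -0.213  0.06 ]
filter rect ((546.7477416992188, -330.6412353515625), (315.7845153808594, 173.4820556640625), 14.464568138122559)
rib 743 0.059719847066928344 ((567.4428100585938, -300.5749816894531), (224.92514038085938, 174.9683074951172), 0.10006116330623627)
floor 2335 ((621.0467529296875, -22.45269012451172), (184.33001708984375, 245.4423370361328), 82.38851165771484)
deck 4712 ((626.3356323242188, 31.438507080078125), (323.6217041015625, 295.6214599609375), 82.49060821533203)
ridge 76 ((505.6539611816406, -14.416986465454102), (35.200645446777344, 12.785688400268555), 81.07949829101562)
side 1885 [ 0.4   -0.45   0.014] [ 0.68  -0.216  0.06 ]
filter rect ((546.5297241210938, -331.96246337890625), (311.0466003417969, 172.02874755859375), 14.297367095947266)
rib 618 0.059976303244932416 ((566.3034057617188, -303.46923828125), (226.4787139892578, 172.42218017578125), 0.3983044922351837)
floor 1419 ((625.8363647460938, -40.78601837158203), (249.11679077148438, 178.29164123535156), 0.4245113730430603)
deck 2974 ((628.3209228515625, 30.66717529296875), (328.2210998535156, 301.5323181152344), 82.46817779541016)
ridge 54 ((504.51025390625, -17.402036666870117), (35.71891784667969, 12.21766185760498), 80.59962463378906)
```

View pics/c1.png

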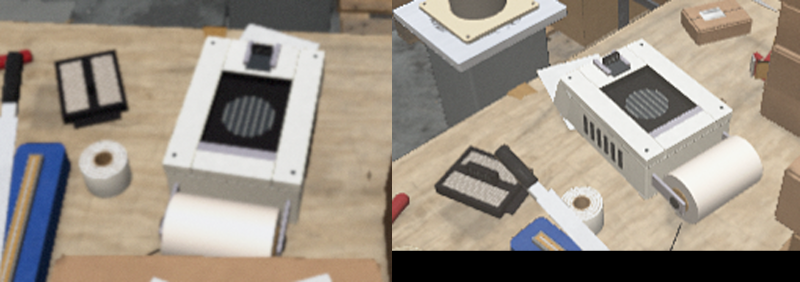

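The scene view shows the filter flat on the bench to the left of the machine (the -y side), tongue toward the camera. A tape roll and a knife are nearby. The machine's bay is empty, with the catch at its far edge in this view.

```bash
python3 - <<'E'
from h import *
f=on_z("scene",[[198,186]],0)[0];t=on_z("scene",[[204,208]],.005)[0];print("scene",f,t,np.hypot(*(t-f)[:2]),np.degrees(np.arctan2(t[1]-f[1],t[0]-f[0])))
f=on_z("side",[[220,264]],0)[0];t=on_z("side",[[242,276]],.005)[0];print("side",f,t,np.hypot(*(t-f)[:2]),np.degrees(np.arctan2(t[1]-f[1],t[0]-f[0])))
for c,b,l,r in [("scene",[295,204],[292,226],[304,159]),("side",[322,217],None,[299,189])]:
    b=on_z(c,[b],.096)[0];r=on_z(c,[r],.133)[0];print(b,r,np.degrees(np.arctan2(b[1]-r[1],b[0]-r[0])),np.hypot(*(b-r)[:2]))
    if l: print(on_z(c,[l],.110))
s=state();M=Rq(s["tool_rot"]);print(M.round(3));
print("to goal in tool cm",(M.T@(np.array([.47,-.31,.27])-s["tool_pos"])*100).round(2)); print(np.array(camera_params("wrist")["mount"]).round(3),camera_params("wrist")["mtx"])
E
```

```text
scene [ 0.4830271  -0.32161736  0.        ] [ 0.56547019 -0.28625477  0.005     ] 0.08970716763938813 23.216109580335857
side [ 4.75929328e-01 -3.10432858e-01  1.11022302e-16] [ 0.56007296 -0.29436451  0.005     ] 0.08566412712290039 10.81122697800818
[ 0.61600215 -0.03775715  0.096     ] [ 0.49625352 -0.0225759   0.133     ] -7.225183324704127 0.12070709723330665
[[ 0.69365016 -0.03867509  0.11      ]]
[ 0.61719886 -0.03262388  0.096     ] [ 0.50914922 -0.02171569  0.133     ] -5.7647843077430805 0.10859886401162093
[[ 0.955  0.295  0.   ]
 [ 0.295 -0.955 -0.   ]
 [ 0.     0.    -1.   ]]
to goal in tool cm [ 35.75 -16.5   -3.87]
[[ 0.001 -0.954 -0.301  0.077]
 [ 1.     0.001  0.001 -0.001]
 [-0.    -0.301  0.954 -0.141]
 [ 0.     0.     0.     1.   ]] [[348.64557034   0.         320.14996522]
 [  0.         348.64557034 207.2190864 ]
 [  0.           0.           1.        ]]
```

Request:
{"method": "arm_command", "body": {"commands": "1 3.6 -1.6 0 0 0 0;1 3.6 -1.6 0 0 0 0;1 3.6 -1.6 0 0 0 0;1 3.6 -1.6 0 0 0 0;1 3.6 -1.6 0 0 0 0;1 3.6 -1.6 0 0 0 0;1 3.6 -1.6 0 0 0 0;1 3.6 -1.6 0 0 0 0;1 3.6 -1.6 0 0 0 0;1 3.6 -1.4 0 0 0 0"}}

```text
time: 1.63
tool_pos: [0.4757, -0.3143, 0.2316]
tool_rot: [0.0, 0.989, 0.149, 0.0]
wrist_force: [-0.3, -1.5, 0.3]
grip_width: 0.0852
grip_force: 0.0
```

```bash
cat > b.py <<'E'
from h import *
s=state(); print(s["time"],s["tool_pos"])
im,d=grab_frame("wrist"); cv2.imwrite("pics/w1.png",im)
P=pinpoint("wrist","filter")[:1]; T=pinpoint("wrist","tongue")[:1]; S=silhouettes("wrist","filter")[:1]
f=on_z("wrist",[P[0]["xy"]],0,s)[0];t=on_z("wrist",[T[0]["xy"]],.005,s)[0]
print(P,T,f.round(4),t.round(4),np.hypot(*(t-f)[:2]),np.degrees(np.arctan2(t[1]-f[1],t[0]-f[0])))
C=cloud("wrist",d,S[0]["region"],s) if S else cloud("wrist",d,None,s)
C=C[np.hypot(C[:,0]-.48,C[:,1]+.315)<.12]
for lo,hi in [(.012,.03),(.036,.055)]:
    m=C[(C[:,2]>lo)&(C[:,2]<hi)]; print(len(m),np.median(m[:,2]),cv2.minAreaRect(m[:,:2].astype(np.float32)*1000))
E
python3 b.py
```

```text
1.6333 [ 0.47573418 -0.31427706  0.2315864 ]Traceback (most recent call last):
  File "b.py", line 5, in <module>
    f=on_z("wrist",[P[0]["xy"]],0,s)[0];t=on_z("wrist",[T[0]["xy"]],.005,s)[0]
                                                        ~^^^
IndexError: list index out of range
```

View pics/w1.png

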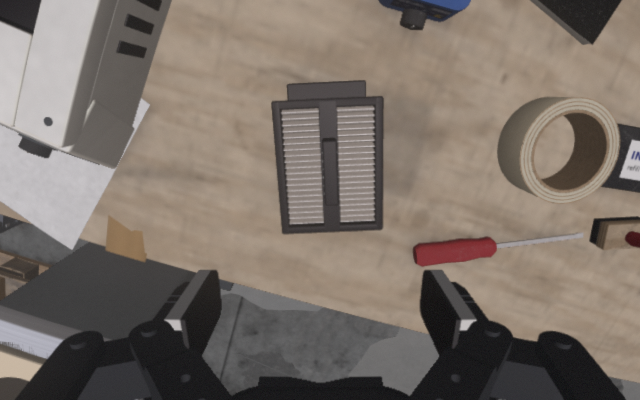

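The filter is at about (331,165), with its tongue pointing up at (327,88) and its rib at (331,170). It sits nearly aligned with the tool.

```bash
cat > b.py <<'E'
from h import *
s=state(); print(s["time"],s["tool_pos"])
im,d=grab_frame("wrist")
C=cloud("wrist",d,None,s); M=Rq(s["tool_rot"])
C=C[np.hypot(C[:,0]-.49,C[:,1]+.315)<.14]
for lo,hi in [(.012,.028),(.037,.055)]:
    m=C[(C[:,2]>lo)&(C[:,2]<hi)]; print(len(m),np.median(m[:,2]),cv2.minAreaRect(m[:,:2].astype(np.float32)*1000))
px=np.array([[272,101],[383,97],[382,229],[283,233],[289,86],[365,82]],float)
Q=on_z("wrist",px[:4],.022,s);c=Q[:4].mean(0);print(Q.round(4),c)
a=(Q[0]+Q[1]-Q[2]-Q[3])/2;b=(Q[0]+Q[3]-Q[1]-Q[2])/2;print("len",np.linalg.norm(a),np.linalg.norm(b),np.degrees(np.arctan2(a[1],a[0])),np.degrees(np.arctan2(-b[0],b[1])))
r=on_z("wrist",[[329,138],[333,206],[323,138],[337,138]],.046,s);print("rib",r.round(4))
print("tool yaw",np.degrees(np.arctan2(M[1,0],M[0,0])), "tool-frame centre",(M.T@(c-s["tool_pos"])*100).round(2))
E
python3 b.py
```

```text
1.8333 [ 0.4752287  -0.314999    0.23121543]
10801 0.0192149398692526 ((479.96661376953125, -342.66912841796875), (165.42340087890625, 147.52259826660156), 20.04903793334961)
974 0.04478615951196385 ((486.0408630371094, -320.6457214355469), (63.72979736328125, 15.066040992736816), 19.833404541015625)
[[ 0.5323 -0.2473  0.022 ]
 [ 0.5681 -0.3487  0.022 ]
 [ 0.4396 -0.3952  0.022 ]
 [ 0.4033 -0.2945  0.022 ]] [ 0.48581247 -0.32145393  0.022     ]
len 0.1369847374158938 0.10727476890889888 19.990824845966745 19.64481817151602
rib [[ 0.5171 -0.3096  0.046 ]
 [ 0.4554 -0.3335  0.046 ]
 [ 0.5154 -0.3043  0.046 ]
 [ 0.5193 -0.3167  0.046 ]]
tool yaw 17.336152698662296 tool-frame centre [ 0.83  0.93 20.92]
```

Request:
{"method": "arm_command", "body": {"commands": "1 0.85 0.9 0.5 0 0 -2.5;1 0 0 4 0 0 0;1 0 0 4 0 0 0;1 0 0 4 0 0 0;1 0 0 4 0 0 0;1 0 0 3 0 0 0;1 0 0 0.8 0 0 0;1 0 0 0 0 0 0;1 0 0 0 0 0 0"}}

```text
time: 2.63
tool_pos: [0.4852, -0.3233, 0.0296]
tool_rot: [0.0, 0.985, 0.17, 0.0]
wrist_force: [0.3, -0.9, 1.5]
grip_width: 0.0853
grip_force: 0.0
```

Request:
{"method": "arm_command", "body": {"commands": "1 0 -0.2 0.35 0 0 0;-1 0 0 0 0 0 0;-1 0 0 0 0 0 0;-1 0 0 0 0 0 0;-1 0 0 0 0 0 0;-1 0 0 0 0 0 0;-1 0 0 0 0 0 0;-1 0 0 0 0 0 0;-1 0 0 0 0 0 0"}}

```text
time: 3.38
tool_pos: [0.485, -0.3204, 0.0253]
tool_rot: [0.0, 0.985, 0.171, 0.0]
wrist_force: [-0.4, 0.2, 4.1]
grip_width: 0.0127
grip_force: 60.4
```

Request:
{"method": "arm_command", "body": {"commands": "-1 0 0 -2 0 0 0;-1 0 0 -4 0 0 0;-1 0 0 -4 0 0 6.9;-1 0 0 -4 0 0 6.9;-1 0 0 -4 0 0 6.9;-1 0 0 -4 0 0 6.9;-1 2.6 -2 -2.5 0 0 0;-1 2.6 -2 -2.5 0 0 0;-1 2.6 -2 0 0 0 0;-1 2.6 -1.5 0 0 0 0"}}

```text
time: 4.22
tool_pos: [0.6, -0.2592, 0.2974]
tool_rot: [0.001, 0.998, -0.069, 0.002]
wrist_force: [0.7, -0.5, -2.2]
grip_width: 0.0126
grip_force: 59.6
```

```bash
cat > b2.py <<'E'
from h import *
s=state(); print(s["time"],s["tool_pos"],np.abs(s["qd"]).max())
im,d=grab_frame("wrist"); s=state(); im,d=grab_frame("wrist"); cv2.imwrite("pics/w2.png",im); np.save("w2d.npy",d)
import json; json.dump({k:np.array(s[k]).tolist() for k in ("tool_pos","tool_rot")},open("w2.json","w"))
print(s["tool_pos"],s["tool_rot"])
for t,z in [("bay",.096),("lip",.110),("catch_ridge",.133)]:
    for r in pinpoint("wrist",t)[:2]: print(t,np.round(r["xy"]),round(r["score"],2),on_z("wrist",[r["xy"]],z,s).round(4))
E
python3 b2.py
```

```text
4.2167 [ 0.59999597 -0.25923776  0.2974212 ] 0.758153826417285
[ 0.60324653 -0.25611783  0.29417787] [-0.00110489  0.99771624 -0.06752555  0.00117641]
bay [107. 201.] 0.62 [[ 0.6106 -0.0307  0.096 ]]
lip [ 86. 122.] 0.85 [[ 0.6913 -0.0432  0.11  ]]
catch_ridge [106. 313.] 0.97 [[ 0.5006 -0.0137  0.133 ]]
```

View pics/w2.png

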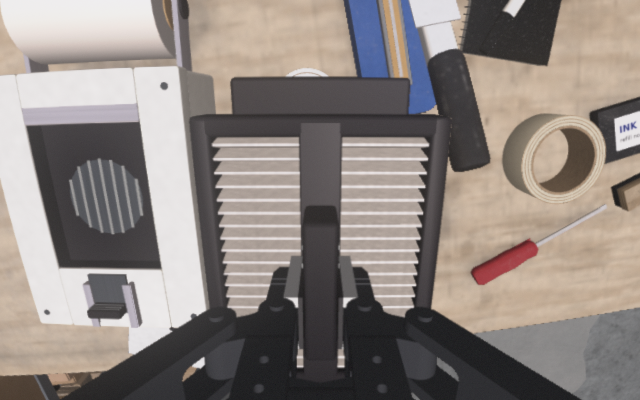

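The filter hangs level in the grip. The bay is on the left, with the lip's edge running (29,125)-(141,122), the near edge around row 268, and the catch ridge at (106,310).

```bash
cat > b3.py <<'E'
from h import *
import json; s=json.load(open("w2.json")); s["tool_pos"]=np.array(s["tool_pos"])
im=cv2.imread("pics/w2.png"); c=im[90:340,0:220]; cv2.imwrite("pics/w2c.png",cv2.resize(c,None,fx=2.4,fy=2.4,interpolation=cv2.INTER_CUBIC))
d=np.load("w2d.npy"); C=cloud("wrist",d,None,s)
for lo,hi in [(.09,.102),(.112,.123)]:
    m=C[(C[:,2]>lo)&(C[:,2]<hi)&(C[:,1]>-.14)]; print(len(m),np.median(m[:,2]))
# held filter: frame top plane in tool coordinates
M=Rq(s["tool_rot"]); 
px=np.array([[193,118],[448,118]]);  Q=by_depth("wrist",px+[[6,4],[-6,4]],d[[122,122],[199,442]],s)
print(((Q-s["tool_pos"])@M).round(4))
m=np.zeros((400,640),bool); m[117:125,205:300]=1; m[117:125,345:440]=1; m[130:290,200:209]=1; m[130:290,434:442]=1
F=(cloud("wrist",d,m,s)-s["tool_pos"])@M; F=F[(abs(F[:,2])<.06)]
c_,_,_,_=np.linalg.lstsq(np.c_[F[:,:2],np.ones(len(F))],F[:,2],rcond=None); print("plane z=ax+by+c",c_.round(4),len(F))
E
python3 b3.py
```

```text
18654 0.09587834708886647
29236 0.11674551256550977
[[ 0.0677 -0.051   0.0045]
 [ 0.0678  0.0492  0.0045]]
plane z=ax+by+c [0.0003 0.0007 0.0046] 3660
```

View pics/w2c.png

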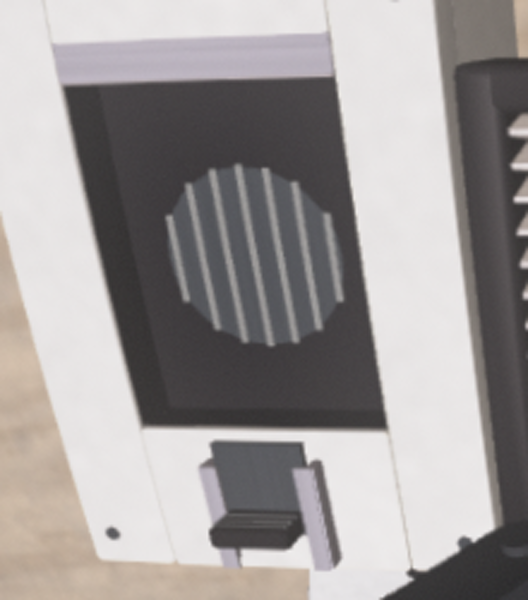

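```bash
cat > b4.py <<'E'
from h import *
import json; s=json.load(open("w2.json")); s["tool_pos"]=np.array(s["tool_pos"])
px=np.array([[65,86],[334,78],[386,429],[142,427]])/2.4+[0,90]
for z in (.118,.1167):
    Q=on_z("wrist",px,z,s); a=(Q[0]+Q[1]-Q[2]-Q[3])/2;b=(Q[0]+Q[3]-Q[1]-Q[2])/2
    ya=np.arctan2(a[1],a[0]);yb=np.arctan2(-b[0],b[1]); c=Q.mean(0)
    print(Q.round(4).tolist(),"len",np.linalg.norm(a),np.linalg.norm(b),"yaw",np.degrees([ya,yb]),"bay",c-.002*a/np.linalg.norm(a))
M=Rq(s["tool_rot"]); print("tool yaw",np.degrees(np.arctan2(M[1,0],M[0,0])))
def tz(uv,z):
    C,n=rays("wrist",uv,s); m=np.array(camera_params("wrist")["mount"]); d=n@m[:3,:3].T; return m[:3,3]+d*((z-m[2,3])/d[:,2])[:,None]
print("frame far corners",tz([[193,116],[448,116]],.0040).round(4))
print("tongue tip corners",tz([[232,78],[410,78]],.0180).round(4))
E
python3 b4.py
```

```text
[[0.6977, 0.0124, 0.118], [0.6827, -0.0993, 0.118], [0.5367, -0.0799, 0.118], [0.5507, 0.0327, 0.118]] len 0.14784165319566364 0.1131158931649854 yaw [-7.72113904 -7.33495834] bay [ 0.614962   -0.03323797  0.118     ]
[[0.6978, 0.0136, 0.1167], [0.6827, -0.0986, 0.1167], [0.5362, -0.0791, 0.1167], [0.5501, 0.034, 0.1167]] len 0.14844635359021707 0.11357855861649115 yaw [-7.72113904 -7.33495834] bay [ 0.61470719 -0.03228817  0.1167    ]
tool yaw -7.743909305138441
frame far corners [[ 0.0702 -0.0532  0.004 ]
 [ 0.0703  0.0514  0.004 ]]
tongue tip corners [[ 0.0856 -0.0394  0.018 ]
 [ 0.0856  0.0381  0.018 ]]
```

Request:
{"method": "arm_command", "body": {"commands": "-1 -0.44 -3.7 0.5 0 0 0;-1 -0.44 -3.7 1 0 0 0;-1 -0.44 -3.7 1 0 0 0;-1 -0.44 -3.7 1 0 -3 0;-1 -0.44 -3.7 1 0 -3 0;-1 -0.44 -3.7 1 0 -4 0;-1 0 0 1 0 -4 0;-1 0 0 1 0 0 0;-1 0 0 0 0 0 0;-1 0 0 0 0 0 0"}}

```text
time: 5.3
tool_pos: [0.596, -0.0373, 0.2205]
tool_rot: [-0.008, 0.99, -0.069, -0.121]
wrist_force: [-0.8, -0.0, -0.8]
grip_width: 0.0126
grip_force: 59.7
```

```bash
cat > rel.py <<'E'
from h import *
import sys
m=np.array([.615,-.033,.096]); yaw=np.radians(-7.55)
Rm=np.array([[np.cos(yaw),-np.sin(yaw),0],[np.sin(yaw),np.cos(yaw),0],[0,0,1]])
F=np.diag([1,-1,-1.]) # filter axes in tool
def pose(s):
    M=Rq(s["tool_rot"]); A=Rm.T@M@F; o=Rm.T@(s["tool_pos"]+M@np.array([0,-.0007,.0253])-m)
    return o,A
def goto(fx,fz,th,s=None):
    s=s or state(); M=Rq(s["tool_rot"]); t=np.radians(th)
    A=np.array([[np.cos(t),0,np.sin(t)],[0,1,0],[-np.sin(t),0,np.cos(t)]])
    M2=Rm@A@F; tcp=m+Rm@np.array([fx,0,fz])/1 - M2@np.array([0,-.0007,.0253])
    return (M.T@(tcp-s["tool_pos"])*100).round(2), np.degrees(R.from_matrix(M.T@M2).as_rotvec()).round(2)
def show():
    s=state(); o,A=pose(s); r=R.from_matrix(A).as_euler("ZYX",degrees=True)
    print("t",round(s["time"],2),"filter in bay mm",(o*1000).round(1),"yaw,pitch,roll",r.round(2),"F",np.round(s["wrist_force"],1),"grip",s["grip_width"])
    return s
if __name__=="__main__":
    show()
    for a in sys.argv[1:]:
        f=[float(x) for x in a.split(",")]; print(a,*goto(f[0]/1000,f[1]/1000,f[2]))
E
python3 rel.py -14,60,14 -14,21,14; python3 - <<'E'
from h import *
im,d=grab_frame("wrist");cv2.imwrite("pics/w3.png",im)
E
```

```text
t 5.3 filter in bay mm [-24.3  -6.   99.9] yaw,pitch,roll [-0.47 13.98 -0.02] F [-0.8 -0.  -0.8] grip 0.012578135396412162
-14,60,14 [ 1.96 -0.61  3.62] [-0.09 -0.02 -0.46]
-14,21,14 [ 2.91 -0.61  7.41] [-0.09 -0.02 -0.46]
```

View pics/w3.png

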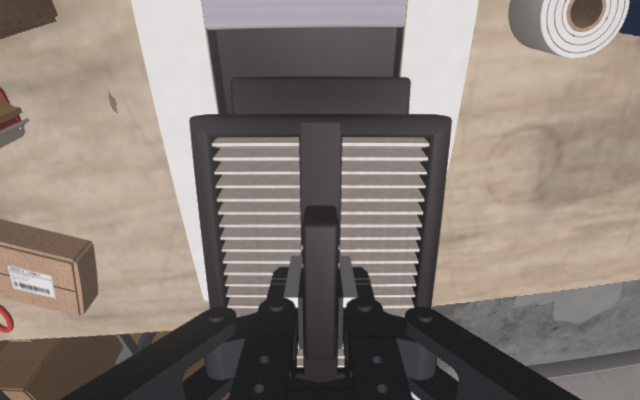

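The view shows the filter tilted over the bay. The lip's edge runs (206,29)-(407,26), so the bay's middle is slightly left of the filter's.

```bash
python3 - <<'E'
from rel import *
s=state()
Q=on_z("wrist",[[206,29],[407,26],[217,75],[399,75]],.118,s)
print(((Q-m)@Rm*1000).round(1))
E
```

```text
[[ 77.5  59.9  22. ]
 [ 77.9 -56.9  22. ]
 [ 51.3  57.2  22. ]
 [ 50.2 -54.9  22. ]]
```

```bash
sed -i 's/m=np.array(\[.615,-.033,.096\]); yaw=np.radians(-7.55)/m=np.array([.6157,-.0318,.096]); yaw=np.radians(-7.5)/' rel.py; python3 rel.py -14,40,14 -14,21,14 1,21,14
```

```text
t 5.35 filter in bay mm [-24.3  -7.3 101.4] yaw,pitch,roll [-0.54 13.86 -0.02] F [ 0.  -0.2 -1.2] grip 0.012595630102147494
-14,40,14 [ 2.47 -0.75  5.71] [-0.11 -0.14 -0.52]
-14,21,14 [ 2.92 -0.75  7.56] [-0.11 -0.14 -0.52]
1,21,14 [ 4.38 -0.76  7.2 ] [-0.11 -0.14 -0.52]
```

Request:
{"method": "arm_command", "body": {"commands": "-1 1.2 -0.4 2 0 0 -0.5;-1 1.2 -0.35 2 0 0 0;-1 0.1 0 1.6 0 0 0;-1 0 0 0 0 0 0;-1 0 0 0 0 0 0;-1 0 0 0 0 0 0"}}

```text
time: 5.85
tool_pos: [0.6092, -0.0308, 0.1633]
tool_rot: [-0.009, 0.991, -0.065, -0.12]
wrist_force: [-0.1, 0.3, -1.2]
grip_width: 0.0131
grip_force: 59.7
```

```bash
python3 rel.py -14,22,14 1,22,14; python3 - <<'E'
from rel import *
im,d=grab_frame("wrist");s=state();cv2.imwrite("pics/w4.png",im)
im,d=grab_frame("side");cv2.imwrite("pics/s4.png",im)
E
```

```text
t 5.85 filter in bay mm [-12.6   0.9  42.8] yaw,pitch,roll [ 0.02 13.78  0.12] F [-0.1  0.3 -1.2] grip 0.013126181260786138
-14,22,14 [0.37 0.09 2.05] [-0.11 -0.22  0.02]
1,22,14 [1.83 0.09 1.69] [-0.11 -0.22  0.02]
```

View pics/w4.png

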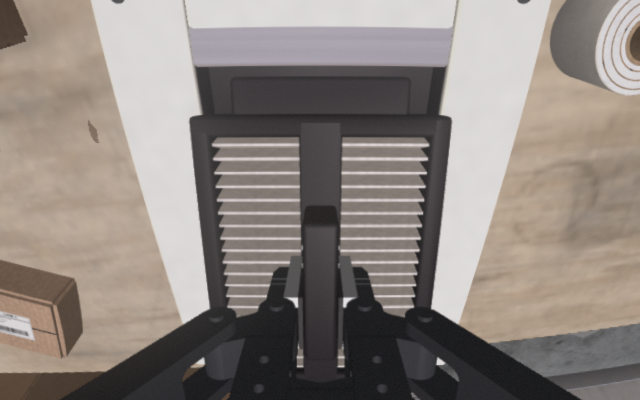

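The filter is centred on the bay. The lip's edge runs (193,67)-(449,67), the filter's frame spans columns 191-450, and the tongue is short of the lip.

Request:
{"method": "arm_command", "body": {"commands": "-1 0.1 0.05 1.0 0 0 0;-1 0.27 0 1.0 0 0 0;-1 0 0 0 0 0 0;-1 0 0 0 0 0 0;-1 0 0 0 0 0 0"}}

```text
time: 6.37
tool_pos: [0.6067, -0.03, 0.1399]
tool_rot: [-0.009, 0.99, -0.064, -0.122]
wrist_force: [0.1, -0.4, -1.5]
grip_width: 0.0127
grip_force: 59.8
```

```bash
python3 rel.py -14,21,14 1,21,14; python3 - <<'E'
from rel import *
s=state(); im,d=grab_frame("wrist");cv2.imwrite("pics/w5.png",im[:200])
E
```

```text
t 6.37 filter in bay mm [-15.3   1.3  19.3] yaw,pitch,roll [ 0.1  14.07  0.13] F [ 0.1 -0.4 -1.5] grip 0.012666531397893626
-14,21,14 [ 0.08  0.13 -0.19] [-0.1   0.07  0.09]
1,21,14 [ 1.53  0.13 -0.56] [-0.1   0.07  0.09]
```

View pics/w5.png

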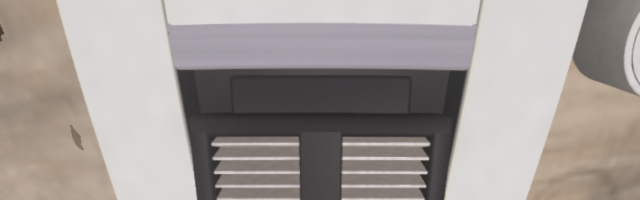

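The tongue tip (row 76) sits just short of the lip's edge (row 68), inside the bay and centred to about 1 mm. Next I slide it in.

Request:
{"method": "arm_command", "body": {"commands": "-1 0.8 0.1 -0.26 0 0 0;-1 0.75 0 -0.24 0 0 0;-1 0 0 0 0 0 0;-1 0 0 0 0 0 0;-1 0 0 0 0 0 0"}}

```text
time: 6.83
tool_pos: [0.6228, -0.0331, 0.1413]
tool_rot: [-0.009, 0.99, -0.064, -0.122]
wrist_force: [0.3, 0.3, -3.2]
grip_width: 0.0128
grip_force: 59.7
```

```bash
python3 rel.py 1,17,11 1,11,7 1,5.5,3 1,1,0; python3 - <<'E'
from rel import *
s=state(); im,d=grab_frame("wrist");cv2.imwrite("pics/w6.png",im[:200])
E
```

```text
t 6.83 filter in bay mm [ 1.1  0.3 20.8] yaw,pitch,roll [ 0.1  14.03  0.13] F [ 0.3  0.3 -3.2] grip 0.012764916457492243
1,17,11 [-0.05  0.03  0.37] [-0.11  3.03  0.09]
1,11,7 [-0.08  0.03  0.97] [-0.11  7.03  0.09]
1,5.5,3 [-0.12  0.03  1.53] [-0.11 11.03  0.08]
1,1,0 [-0.14  0.03  1.99] [-0.12 14.03  0.08]
```

View pics/w6.png

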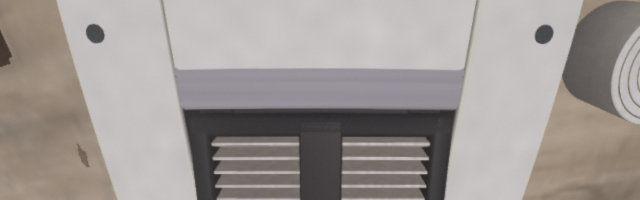

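The tongue is now hidden under the lip (edge at row 108), with a narrow gap to the frame. Now I swing it down.

Request:
{"method": "arm_command", "body": {"commands": "-1 -0.05 0 0.35 0 3 0;-1 -0.08 0 0.6 0 4 0;-1 0 0 0 0 0 0;-1 0 0 0 0 0 0;-1 0 0 0 0 0 0"}}

```text
time: 7.3
tool_pos: [0.6202, -0.0328, 0.1335]
tool_rot: [-0.005, 0.996, -0.065, -0.061]
wrist_force: [-0.5, 0.1, -2.2]
grip_width: 0.0129
grip_force: 59.7
```

```bash
python3 rel.py 1,5.5,3 1,1,0
```

```text
t 7.3 filter in bay mm [ 1.5  0.3 12.4] yaw,pitch,roll [0.08 7.02 0.12] F [-0.5  0.1 -2.2] grip 0.012934957945908128
1,5.5,3 [-0.14  0.03  0.7 ] [-0.11  4.02  0.07]
1,1,0 [-0.22  0.03  1.16] [-0.12  7.02  0.07]
```

Request:
{"method": "arm_command", "body": {"commands": "-1 -0.14 0 0.7 0 4 0;-1 -0.1 0 0.5 0 3 0;-1 0 0 0 0 0 0;-1 0 0 0 0 0 0;-1 0 0 0 0 0 0"}}

```text
time: 7.72
tool_pos: [0.6174, -0.0325, 0.1218]
tool_rot: [-0.001, 0.998, -0.065, 0.0]
wrist_force: [-0.0, 0.8, -2.2]
grip_width: 0.0128
grip_force: 60.1
```

```bash
python3 rel.py 1,0,0
```

```text
t 7.72 filter in bay mm [1.8 0.3 0.5] yaw,pitch,roll [ 0.06 -0.02  0.12] F [-0.   0.8 -2.2] grip 0.01277293514680759
1,0,0 [-0.08  0.02  0.05] [-0.12 -0.02  0.06]
```

Request:
{"method": "arm_command", "body": {"commands": "-1 -0.05 0 0.1 0 0 0;-1 0 0 0 0 0 0;-1 0 0 0.1 0 0 0;-1 0 0 0 0 0 0;-1 0 0 0 0 0 0"}}

```text
time: 8.13
tool_pos: [0.6173, -0.0325, 0.1211]
tool_rot: [-0.001, 0.998, -0.065, 0.001]
wrist_force: [-4.9, 0.1, 12.1]
grip_width: 0.013
grip_force: 62.0
```

```bash
python3 rel.py 1,0,0; python3 - <<'E'
from rel import *
im,d=grab_frame("side");cv2.imwrite("pics/s7.png",cv2.resize(im[130:310,220:420],None,fx=3,fy=3,interpolation=cv2.INTER_CUBIC))
E
```

```text
t 8.13 filter in bay mm [ 1.7  0.3 -0.2] yaw,pitch,roll [ 0.06 -0.1   0.12] F [-4.9  0.1 12.1] grip 0.0129913031791498
1,0,0 [-0.07  0.03 -0.02] [-0.12 -0.1   0.06]
```

View pics/s7.png

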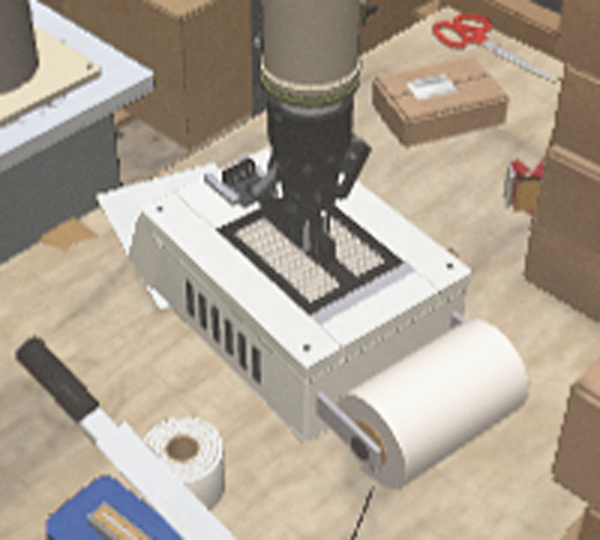

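The side view shows the filter lying flush in the bay with the gripper on its rib, and about 14 N of contact confirms it is seated. I release it.

Request:
{"method": "arm_command", "body": {"commands": "-1 0 0 -0.1 0 0 0;0 0 0 0 0 0 0;0 0 0 0 0 0 0;0 0 0 0 0 0 0;0 0 0 -1 0 0 0;0 0 0 -3 0 0 0;-1 0 0 -4 0 0 0;-1 0 0 -3 0 0 0;-1 0 0 0 0 0 0;-1 0 0 0 0 0 0"}}

```text
time: 9.02
tool_pos: [0.6177, -0.0327, 0.2338]
tool_rot: [-0.001, 0.998, -0.065, 0.003]
wrist_force: [0.0, -0.4, -0.9]
grip_width: -0.0002
grip_force: 0.0
```

```bash
cat > b5.py <<'E'
from rel import *
s=show(); im,d=grab_frame("wrist"); cv2.imwrite("pics/w8.png",im)
for c in ("wrist","scene","side"):
    if c!="wrist": grab_frame(c)
    for t,z in [("catch_ridge",.133),("filter",.096)]:
        for r in pinpoint(c,t)[:1]: print(c,t,np.round(r["xy"]),round(r["score"],2),((on_z(c,[r["xy"]],z,s)-m)@Rm*1000).round(1))
print("TCP mach",(Rm.T@(s["tool_pos"]-m)*1000).round(1))
C=(cloud("wrist",d,None,s)-m)@Rm*1000
f=C[(abs(C[:,0])<66)&(abs(C[:,1])>48)&(abs(C[:,1])<54)]; k=C[(abs(C[:,0])<66)&(abs(C[:,1])>65)&(abs(C[:,1])<75)]
print(len(f),len(k),np.median(k[:,2]))
print([ [round(float(np.median(f[(f[:,0]>a)&(f[:,0]<a+22),2])),1)] for a in (-66,-44,-22,0,22,44) if ((f[:,0]>a)&(f[:,0]<a+22)).any()])
E
python3 b5.py
```

```text
t 9.02 filter in bay mm [2.200e+00 1.000e-01 1.125e+02] yaw,pitch,roll [ 0.06 -0.36  0.12] F [ 0.  -0.4 -0.9] grip -0.0002104234750742883
wrist catch_ridge [318. 340.] 0.42 [[-113.1    2.4   37. ]]
wrist filter [317. 192.] 0.82 [[ 4.7  3.3 -0. ]]
scene catch_ridge [308. 162.] 0.51 [[-111.5    5.4   37. ]]
scene filter [297. 207.] 0.76 [[ 8.3  0.1 -0. ]]
side catch_ridge [301. 189.] 0.43 [[-105.2    1.5   37. ]]
TCP mach [  2.1  -0.6 137.8]
4013 4116 20.872906627371652
[[20.6], [20.9], [20.9], [213.9], [20.9], [20.9]]
```

View pics/w8.png

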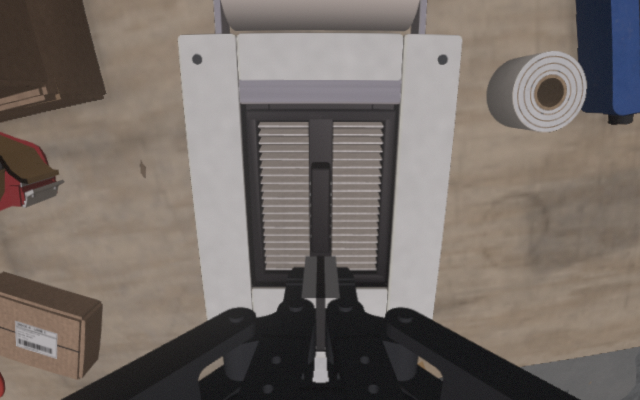

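The filter is flush all round, with the frame at the same height as the deck along its whole length, and the gripper is clear. Next is the catch, pushed from behind with shut fingers.

Request:
{"method": "arm_command", "body": {"commands": "-1 -3.8 -0.1 0 0 0 0;-1 -3.8 0 0 0 0 0;-1 -3.8 0 0 0 0 0;-1 -3.8 0 0 0 0 0;-1 0 0 0 0 0 0;-1 0 0 3 0 0 0;-1 0 0 3 0 0 0;-1 0 0 3 0 0 0;-1 0 0 1.2 0 0 0;-1 0 0 0 0 0 0"}}

```text
time: 10.3
tool_pos: [0.4626, -0.0112, 0.1242]
tool_rot: [-0.001, 0.998, -0.065, -0.003]
wrist_force: [-0.8, 0.4, 0.4]
grip_width: -0.0001
grip_force: 0.0
```

```bash
cat > b6.py <<'E'
from rel import *
s=show(); print("TCP mach",(Rm.T@(s["tool_pos"]-m)*1000).round(1))
E
python3 b6.py
```

```text
t 10.3 filter in bay mm [-154.7    1.2    2.9] yaw,pitch,roll [0.06 0.38 0.12] F [-0.8  0.4  0.4] grip -5.96613040305786e-05
TCP mach [-154.5    0.4   28.2]
```

Request:
{"method": "arm_command", "body": {"commands": "-1 0 0 -0.3 0 0 0;-1 0 0 0 0 0 0;-1 0 0 0 0 0 0;-1 1 0 0 0 0 0;-1 0.8 0 0 0 0 0;-1 0 0 0 0 0 0;-1 0 0 0 0 0 0"}}

```text
time: 10.88
tool_pos: [0.4838, -0.0141, 0.1315]
tool_rot: [-0.001, 0.998, -0.065, 0.001]
wrist_force: [0.1, -0.2, -0.8]
grip_width: -0.0003
grip_force: 0.0
```

```bash
python3 b6.py
```

```text
t 10.88 filter in bay mm [-133.     1.1   10.2] yaw,pitch,roll [ 0.06 -0.06  0.12] F [ 0.1 -0.2 -0.8] grip -0.00025814043000022555
TCP mach [-133.     0.4   35.5]
```

Request:
{"method": "arm_command", "body": {"commands": "-1 0.4 0 0.2 0 0 0;-1 0.5 0 0 0 0 0;-1 0.5 0 0 0 0 0;-1 0.5 0 0 0 0 0;-1 0 0 0 0 0 0;-1 0 0 0 0 0 0"}}

```text
time: 11.38
tool_pos: [0.5024, -0.0164, 0.1287]
tool_rot: [-0.001, 0.998, -0.065, 0.0]
wrist_force: [-0.6, -0.1, -0.6]
grip_width: 0.0
grip_force: 0.0
```

```bash
python3 b6.py
```

```text
t 11.38 filter in bay mm [-114.4    1.2    7.4] yaw,pitch,roll [ 0.06 -0.01  0.12] F [-0.6 -0.1 -0.6] grip 1.1067012328403648e-06
TCP mach [-114.4    0.4   32.7]
```

Next, advance 2 mm a row until the force rises.

Request:
{"method": "arm_command", "body": {"commands": "-1 0.3 0 0 0 0 0;-1 0.2 0 0 0 0 0;-1 0 0 0 0 0 0;-1 0 0 0 0 0 0"}}

```text
time: 11.72
tool_pos: [0.5067, -0.017, 0.1286]
tool_rot: [-0.001, 0.998, -0.065, -0.0]
wrist_force: [-3.0, 0.7, 1.1]
grip_width: -0.0001
grip_force: 1.4
```

Request:
{"method": "arm_command", "body": {"commands": "-1 0.2 0 0 0 0 0;-1 0 0 0 0 0 0;-1 0 0 0 0 0 0"}}

```text
time: 11.97
tool_pos: [0.5069, -0.017, 0.1285]
tool_rot: [-0.001, 0.998, -0.065, -0.002]
wrist_force: [-14.0, 1.2, 9.7]
grip_width: 0.0002
grip_force: 7.3
```

```bash
python3 b6.py
```

```text
t 11.97 filter in bay mm [-110.     1.2    7.2] yaw,pitch,roll [0.08 0.28 0.11] F [-14.    1.2   9.7] grip 0.00022810351342968842
TCP mach [-109.8    0.5   32.5]
```

The stop was met at TCP -110 mm, where it was predicted. I retreat and verify.

Request:
{"method": "arm_command", "body": {"commands": "-1 -0.4 0 0 0 0 0;-1 -1.5 0 0 0 0 0;-1 -1 0 0 0 0 0;-1 0 0 -3 0 0 0;-1 0 0 -4 0 0 0;-1 0 -4 -4 0 0 0;-1 0 -4 0 0 0 0;-1 0 -4 0 0 0 0;-1 0 -4 0 0 0 0;-1 0 0 0 0 0 0"}}

```text
time: 12.8
tool_pos: [0.5, 0.1407, 0.2292]
tool_rot: [-0.003, 0.998, -0.063, 0.001]
wrist_force: [0.4, 0.1, 0.1]
grip_width: 0.0002
grip_force: 0.0
```

```bash
python3 - <<'E'
from rel import *
s=show(); im,d=grab_frame("scene"); im2,_=grab_frame("wrist")
a=cv2.resize(im[140:260,230:380],None,fx=3,fy=3,interpolation=cv2.INTER_CUBIC)
b=cv2.resize(im2,(576,360)); b=b[:,:345]; b=im2[40:400,295:640]
cv2.imwrite("pics/fin.png",np.hstack([a,b]))
Q=(cloud("scene",d)-m)@Rm*1000
r=Q[(Q[:,2]>37)&(Q[:,2]<60)&(abs(Q[:,1])<25)&(Q[:,0]<-60)&(Q[:,0]>-140)]; print("ridge x",len(r),np.percentile(r[:,0],[5,50,95]).round(1))
E
```

```text
t 12.8 filter in bay mm [-137.2  156.8  107.9] yaw,pitch,roll [ 0.33 -0.12  0.33] F [0.4 0.1 0.1] grip 0.00024347014419374375
ridge x 68 [-97.  -90.2 -86.3]
```

View pics/fin.png

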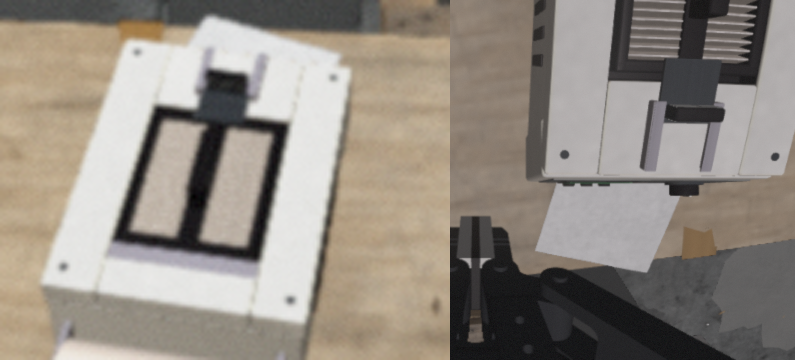

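The catch plate overlaps the filter's near frame edge, with the ridge at about -91 mm (end stop -93). The filter is flush and the arm is clear.

```bash
python3 -c "
from rig import *
print(sign_off())"
```

```text
the job is handed in; nothing more can be done
None
```

The filter is hooked under the lip and lies flush in the bay, the catch is pushed to its end stop over the filter's edge, and the job was handed in at about 13 s with the arm clear of everything.

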